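Press an instrument case shut in the bench clamp

TASK

In the quick clamp on the bench, the black end cap still sticks out of the blue-grey instrument case. Pump the green trigger until the clamp jaw has pressed the cap fully home in the case, then hold down the red release lever until the jaw has slid all the way back. Leave the cap seated and both levers free.

Things in the scene. Friction and masses are not known exactly. Their poses are not given: they have to be found in the camera images.
- trigger_pad (a point): Top centre of the trigger: green pad 44 x 46 mm on an arm behind the grey clamp head (side plates 140 mm high), top 152 mm above the bench, +x level along the jaw's push. Pushed down (6 to 17 N) it drops 41 mm nearly straight to a stop at 111 mm and springs back. A push of 35 mm or more moves the jaw on about 10 mm. An overload spring lets it reach its stop even when the jaw is blocked.
- release_pad (a point): Top centre of the release lever: red pad 38 x 36 mm beside the clamp head, centre 35 mm from its side plate, top 112 mm above the bench; +x along the jaw's push, +y away from the head. Pushed down (3 to 8 N) it drops 20 mm to a stop, shifts 7 mm to -x, and springs back. While it is held down (15 mm or more) a spring slides the jaw all the way back in about 1 s.
- jaw (a joint): Travel of the clamp jaw in m (black disc 44 mm across on a toothed steel bar): 0 = all the way back, more = nearer the case. Starts ratcheted at 0.008 to 0.028. It holds every 5 mm, so it may slip back up to 5 mm as the trigger rises. It meets the cap at 0.035 + the cap's value and stands at 0.055 when the cap is home.
- cap (a joint): How far the black end cap (flange 84 x 70 x 10 mm, white tongue behind) is in the blue-grey metal case (100 x 84 x 70 mm, fixed in the clamp), in m: 0 = 20 mm of white tongue shows, 0.020 = fully home, flange against the case. Starts at 0 to 0.005, takes about 5 N, stays where it is left.

How it is judged (in metres and radians):
On the way, in this order (a step that is already met when the one before it is completed fails the run):
1. the green trigger is pushed down (height (world z) of trigger_pad below 0.125 m), for 0.02 s.
2. the jaw has pressed the cap home in the case (value of joint cap above 0.016 m and value of joint jaw above 0.044 m), for 0.2 s.
At the end, for the whole second after the job is handed in: The cap is home in the case (within 4 mm), the jaw has slid back (within 8 mm of its rear end), and the trigger and the release lever are let go and up again (value of joint cap above 0.016 m and value of joint jaw below 0.008 m and height (world z) of trigger_pad above 0.14 m and height (world z) of release_pad above 0.097 m); the robot touches nothing.
It also fails if it takes over 64 s, if anything falls off the work surface, if the arm or the gripper's body presses on something with over 40 N, if the wrist force passes 120 N, or if a joint passes its speed limit or range.

ROBOT

A 6-joint arm with a two-finger parallel gripper is mounted at the origin on the work surface. World frame = base frame: x ahead of the robot, y to its left, z up, the work surface at z = 0. Lengths are in mm, angles in rad, forces in N, time in s.
With the tool pointing down it reaches from about 275 to 1000 mm from the base axis. Payload 8.4 kg.
Tool frame: the origin (TCP) lies at the very end of the fingers, on their centre line; the grasp point (between the pads) lies behind it (r.grip_point_offset is the x of the grasp point in the tool frame, in mm); x points along the fingers, z is the direction in which the jaws open and shut, and the axes are right-handed (so a half turn about x gives the same grasp; the last joint's range is limited). The gripper opens to 85 mm and grips with 20 to 120 N. Pads are 22 mm wide; open, the fingers measure 114 mm over their backs; the gripper's body (76 mm by 85 mm) begins 54 mm behind the grasp point. The pads swing forward as they close: fully open they stand 13 mm farther back than shut.
Start: joints at [1.153, 0.353, 1.633, -0, 1.155, -0.002], TCP at [252.45, 571.749, 231.281] pointing down, gripper open.
Joint ranges: [-2.63, 2.63], [-0.92, 2.1], [0.06, 2.66], [-1.3, 4.44], [0, 2.69], [-3.02, 3.02]. Speed limits (rad/s): [2.22, 2.22, 2.79, 3.14, 3.14, 3.14].

INTERFACE

Orientations are given as [roll, pitch, yaw] about the fixed x, y, z axes, in that order (R = Rz(yaw) Ry(pitch) Rx(roll)).
In Python, from rig import r, vision, order gives the robot as it stands. The module is installed in compiled form; this text tells all that it offers.
- The arm moves only by the tool step_arm, never from a script. Its argument "rows" is a list of rows, each a list of 7 numbers: the shift along the world's x, y, z in mm, then the turn, a rotation vector about the world's x, y, z in rad, then the finger opening in mm, from 0 to 85.4. A call has exactly 8 rows; each row is the pose to reach, as a shift and turn from the pose measured when the call began; what a row does not reach only later rows make up. A row lasts 1/8 s, in which the tool goes at most 62.5 mm and 10.7 degrees, less where a joint would pass 70% of its speed; a pose out of reach is approached as far as the arm can. A call with a gripper value outside its range is refused whole. The fingers move at their own pace and stop on an object; "force" is the grip in N (left out, the last holds). Time passes only in rows, so rows that repeat a pose let the fingers close, or fill a call up. It gives the time, the measured TCP pose, the force and the opening at its end, in the units of the state.
- r.sense(): the state, without advancing time (a new reading comes with each control period).
- vision.grab_frame(name): name is "scene" or "top" or "wrist"; returns (picture, depth): 480x640x3 uint8, red, green, blue; 480x640 float32, mm along the optical axis (not along the pixel's ray), 0 where there is no reading.
- vision.camera_info(name): a dict with "K" (3x3 intrinsics, pixels), "origin" and "attitude" of the camera in the world; the wrist camera has in their place "tool_from_camera" (4x4, takes a point from camera to tool coordinates, whose origin is the TCP and whose axes are the tool frame's). Camera axes: x right, y down, z forward; pixel columns grow to the right and rows downward; lengths in mm; the calibration is good to about 2 mm. A picture is of the moment at which its call begins: read the wrist's pose just before it. camera_info takes no time and is no camera call.
- order.sign_off(): hands the job in, once; it reports no verdict.
The state is a dict: "clock": time; "qpos": joint angles; "qvel": joint speeds; "joint_efforts": joint torques, N m; "eef_pos": TCP position; "tcp_rot": TCP orientation; "contact_force": force on the tool from outside, world axes, zero at the start; "wrist_torque": the same for the moment, N m; "opening": opening from 0.0 (shut) to 1.0 (fully open).
Only numpy, scipy, OpenCV 4.12 (cv2) and the standard library are available. Lean on these libraries where they do the work, as an engineer would, in place of code of your own. Each camera call takes 0.05 s, during which the arm holds its last target.

## Working session

There is one attempt and no reset: what is moved stays moved. The work goes in short steps, Python scripts to look and compute and a tool call to move; the robot and the scene stay as the last step left them, time stands still between calls to the robot, and variables do not carry over. Pictures are saved under pics/ and viewed, and the job is handed in when it is done.

Besides the shell and the picture viewer there is one more tool, called after "Emit:" by a JSON object that holds its "op" and its "data". step_arm: Moves the arm, as the interface text tells. Its arguments: {"type":"object","properties":{"rows":{"type":"array"},"force":{"type":"number"}},"required":["rows"]}

```bash
mkdir -p pics; python3 - <<'E'
from rig import r, vision
import cv2, numpy as np
s=r.sense(); print(s)
for n in("scene","top"):
    p,d=vision.grab_frame(n); cv2.imwrite(f"pics/{n}1.png",p[:,:,::-1]); np.savez(f"pics/{n}1.npz",p=p,d=d)
    print(n,vision.camera_info(n))
print(r.grip_point_offset)
E
```

```text
{'clock': 0.0, 'qpos': array([ 1.15259287e+00,  3.53639983e-01,  1.63411392e+00, -1.63406852e-08,
        1.15517948e+00, -2.39448772e-03]), 'qvel': array([ 0.00046317, -0.0001839 ,  0.00062031,  0.0012955 , -0.00038072,
       -0.00112359]), 'joint_efforts': array([-4.39956766e-04, -6.05254483e+01, -3.42069483e+01, -1.18316621e-04,
        9.48203669e-03, -1.96694270e-05]), 'eef_pos': array([252.26773424, 571.32781041, 230.57541703]), 'tcp_rot': array([ 3.13920931,  1.56945559, -1.98898863]), 'contact_force': array([-0.75948895, -0.36302227,  0.07410939]), 'wrist_torque': array([-0.06324189, -0.02426643,  0.03987552]), 'opening': 1.0005451858945698}
scene {'K': array([[573.19415605,   0.        , 310.83766463],
       [  0.        , 573.19415605, 239.85569261],
       [  0.        ,   0.        ,   1.        ]]), 'origin': array([896.98040495, 615.06327671, 441.73577866]), 'attitude': array([-2.12872369, -0.00688173,  2.57883784])}
top {'K': array([[524.1561919 ,   0.        , 329.44741757],
       [  0.        , 524.1561919 , 241.77607414],
       [  0.        ,   0.        ,   1.        ]]), 'origin': array([531.61545296, 131.57996211, 760.46073409]), 'attitude': array([-3.03955042,  0.02586482, -1.55169404])}
-18.700000000000003
```

View pics/scene1.png

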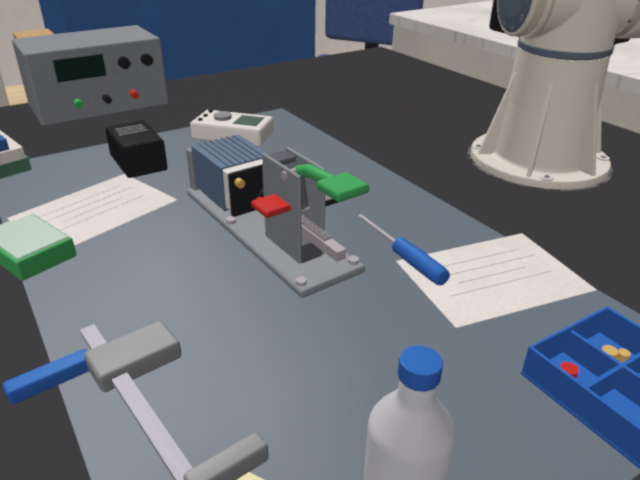

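View pics/top1.png

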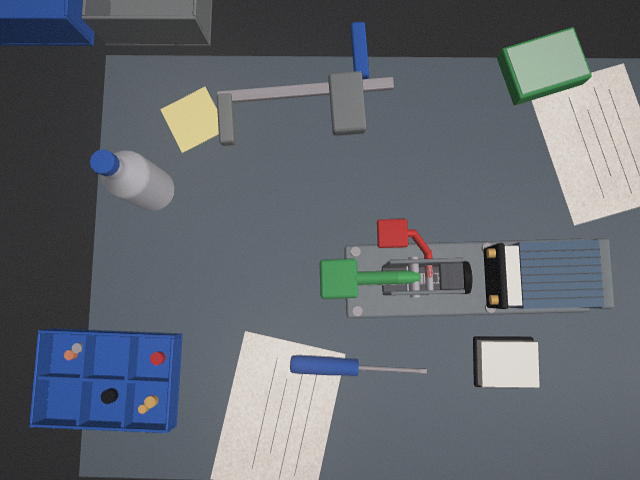

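The scene view shows the green pad at about (343,185) and the red pad at (271,205). In the top view they are at (339,279) and (393,233), with the jaw disc at (468,277), the cap flange at (495,277) and the white tongue at (513,277).

```bash
cat > h.py <<'E'
import numpy as np, cv2
from scipy.spatial.transform import Rotation as R
from rig import r, vision
def cloud(n,p,d):
    c=vision.camera_info(n);K=c["K"]
    v,u=np.mgrid[:480,:640]
    P=np.stack([(u-K[0,2])/K[0,0]*d,(v-K[1,2])/K[1,1]*d,d],-1).astype(float)
    W=P@R.from_euler('xyz',c["attitude"]).as_matrix().T+c["origin"]
    W[d==0]=np.nan
    return W
def masks(p):
    h=cv2.cvtColor(p,cv2.COLOR_RGB2HSV)
    H,S,V=h[...,0].astype(int),h[...,1],h[...,2]
    return {"green":(abs(H-67)<20)&(S>140)&(V>50),"red":((H<8)|(H>172))&(S>150)&(V>60)}
def pix(n,P):
    c=vision.camera_info(n)
    q=(np.asarray(P)-c["origin"])@R.from_euler('xyz',c["attitude"]).as_matrix()
    q=q@c["K"].T; return q[...,:2]/q[...,2:]
E
python3 - <<'E'
from h import *
for n in("scene","top"):
    z=np.load(f"pics/{n}1.npz");p,d=z["p"],z["d"];W=cloud(n,p,d)
    for k,m in masks(p).items():
        N,l,st,ce=cv2.connectedComponentsWithStats(m.astype(np.uint8))
        for i in range(1,N):
            if st[i,4]>150:
                Q=W[l==i];Q=Q[~np.isnan(Q[:,0])]
                if len(Q)==0: continue
                zt=np.percentile(Q[:,2],98);T=Q[abs(Q[:,2]-zt)<6]
                print(n,k,ce[i].round(),st[i],"zt",zt.round(1),"med",np.median(Q,0).round(1),"lo",np.percentile(T,2,0).round(1),"hi",np.percentile(T,98,0).round(1))
z=np.load("pics/top1.npz");W=cloud("top",z["p"],z["d"])
for u in range(325,615,6): print(u,W[277,u].round(0),end=";")
print()
for uv in [(325,265),(325,292),(353,265),(353,292),(339,279),(393,233),(382,224),(404,224),(382,243),(404,243)]: print(uv,W[uv[1],uv[0]].round(1))
# edge direction: case
m=(W[...,2]>50)&(W[...,2]<130);m[:,:500]=0;m[:235]=0;m[315:]=0
print(cv2.minAreaRect(W[m][:,:2].astype(np.float32)))
E
```

```text
scene green [310. 173.] [297 167  29  14 173] zt 150.1 med [560.5  81.8 143.6] lo [557.7  70.  144.3] hi [568.9 116.7 151. ]
scene green [344. 192.] [318 183  50  18 343] zt 152.4 med [563.3 157.3 148.7] lo [532.7 124.  146.6] hi [574.3 160.  152.7]
scene green [ 39. 260.] [   0  240   75   39 1178] zt 29.1 med [ 864.2 -103.8   17. ] lo [ 821.  -128.    23.2] hi [902.8 -91.9  29.9]
scene red [270. 205.] [251 195  39  22 584] zt 114.0 med [612.9  77.2 112.4] lo [594.5  55.5 108.5] hi [628.   90.6 114. ]
top red [399. 235.] [ 377  219   55   40 1085] zt 114.3 med [607.5  65.9 111.7] lo [593.8  50.8 109. ] hi [626.4  89.5 114.4]
325 [553. 153. 151.];331 [553. 146. 152.];337 [553. 139. 152.];343 [553. 132. 151.];349 [553. 125. 151.];355 [553. 118. 151.];361 [553. 111. 152.];367 [553. 104. 151.];373 [554.  97. 150.];379 [554.  90. 147.];385 [554.  83. 149.];391 [554.  76. 149.];397 [554.  69. 148.];403 [554.  62. 145.];409 [555.  54. 141.];415 [555.  47. 138.];421 [558.  28.  60.];427 [557.  25.  90.];433 [558.  16.  78.];439 [556.  17. 130.];445 [556.  11. 136.];451 [556.   4. 136.];457 
[... 319 characters left out ...]
;547 [ 560. -125.   92.];553 [ 560. -132.   92.];559 [ 560. -139.   94.];565 [ 560. -147.   92.];571 [ 560. -155.   92.];577 [ 560. -163.   91.];583 [ 560. -170.   92.];589 [ 561. -177.   92.];595 [ 561. -184.   93.];601 [ 561. -191.   94.];607 [ 561. -205.   82.];613 [ 565. -254.   -0.];
(325, 265) [566.4 153.2 151.8]
(325, 292) [535.2 152.5 154.1]
(353, 265) [567.  120.6 151. ]
(353, 292) [535.8 120.2 151.8]
(339, 279) [550.5 136.6 150.4]
(393, 233) [609.9  70.9 112.7]
(382, 224) [620.8  84.7 113.9]
(404, 224) [621.6  57.2 110.8]
(382, 243) [597.4  84.3 110.9]
(404, 243) [597.7  57.2 112.4]
((565.5947265625, -138.04164123535156), (89.82624053955078, 146.55218505859375), 1.2416434288024902)
```

```bash
python3 - <<'E'
from h import *
s=r.sense(); M=R.from_euler('xyz',s['tcp_rot']).as_matrix(); print(M.round(3), s['eef_pos'])
print("to trigger",np.array([551,136,0])-s['eef_pos'])
print(pix("top",[[551,136,152],[609,71,112]]),pix("scene",[[551,136,152],[609,71,112]]))
E
```

```text
[[-0.001 -0.915  0.404]
 [-0.001  0.404  0.915]
 [-1.     0.    -0.001]] [252.25237818 571.34934912 230.61906394]
to trigger [ 298.74762182 -435.34934912 -230.61906394]
[[339.53754527 278.55690559]
 [392.88723869 233.7678488 ]] [[341.55694987 181.79310615]
 [270.46122385 202.32603096]]
```

Emit:
{"op": "step_arm", "data": {"rows": [[34,-50,0,0,0,0.05,0],[68,-100,0,0,0,0.1,0],[102,-150,0,0,0,0.15,0],[136,-200,0,0,0,0.2,0],[170,-250,0,0,0,0.25,0],[204,-300,0,0,0,0.3,0],[238,-350,0,0,0,0.35,0],[265,-390,0,0,0,0.41,0]], "force": 40}}

```text
clock: 1.1
eef_pos: [518.1, 179.2, 230.5]
tcp_rot: [3.054, 1.569, -1.663]
contact_force: [0.6, 0.6, -0.2]
opening: -0.0
```

Emit:
{"op": "step_arm", "data": {"rows": [[16,-22,-10,0,0,0,0],[33,-44,-20,0,0,0,0],[33,-44,-40,0,0,0,0],[33,-44,-50,0,0,0,0],[33,-44,-60,0,0,0,0],[33,-44,-65,0,0,0,0],[33,-44,-68,0,0,0,0],[33,-44,-68,0,0,0,0]]}}

```text
clock: 2.1
eef_pos: [551.2, 135.4, 162.6]
tcp_rot: [-3.12, 1.569, -1.554]
contact_force: [0.0, -0.5, 0.2]
opening: -0.001
```

```bash
python3 - <<'E'
from h import *
for n in("scene","top"):
    p,d=vision.grab_frame(n); cv2.imwrite(f"pics/{n}2.png",p[:,:,::-1])
s=r.sense();print(s['eef_pos'],s['contact_force'])
E
```

```text
[551.32732468 135.340434   162.84087794] [0.43723218 0.05529739 0.21425289]
```

View pics/scene2.png

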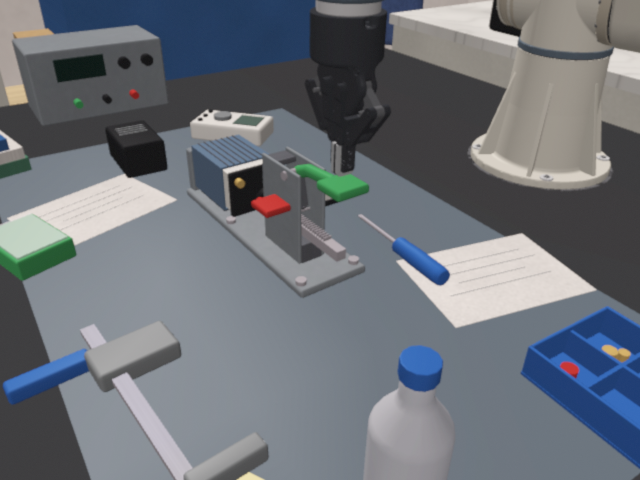

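The closed fingertips hang at about (345,170), just above the centre of the green pad. I'll start the first stroke.

Emit:
{"op": "step_arm", "data": {"rows": [[0,0,-10,0,0,0,0],[0,0,-18,0,0,0,0],[0,0,-26,0,0,0,0],[0,0,-34,0,0,0,0],[0,0,-41,0,0,0,0],[0,0,-46,0,0,0,0],[0,0,-48,0,0,0,0],[0,0,-48,0,0,0,0]]}}

```text
clock: 3.2
eef_pos: [551.7, 135.4, 115.0]
tcp_rot: [-2.464, 1.569, -0.898]
contact_force: [-0.4, 0.4, 9.5]
opening: -0.002
```

```bash
python3 - <<'E'
from h import *
for n in("scene","top"):
    p,d=vision.grab_frame(n); cv2.imwrite(f"pics/{n}3.png",p[:,:,::-1])
s=r.sense();print(s['eef_pos'],s['contact_force'])
E
```

```text
[551.72357326 135.39756496 115.1353993 ] [-0.88348565  1.19966778  9.06805238]
```

View pics/scene3.png

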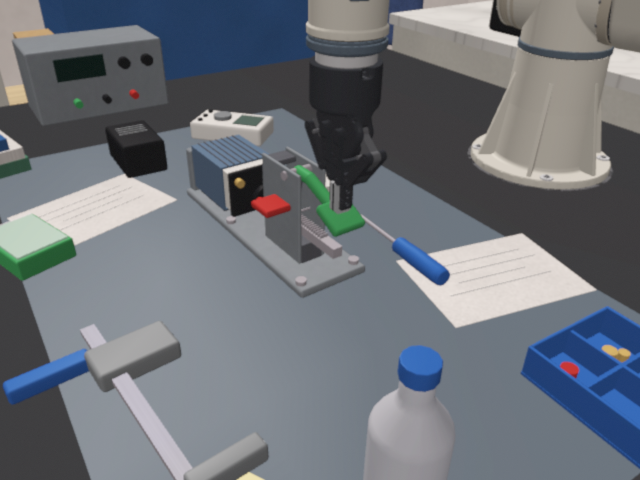

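View pics/top3.png

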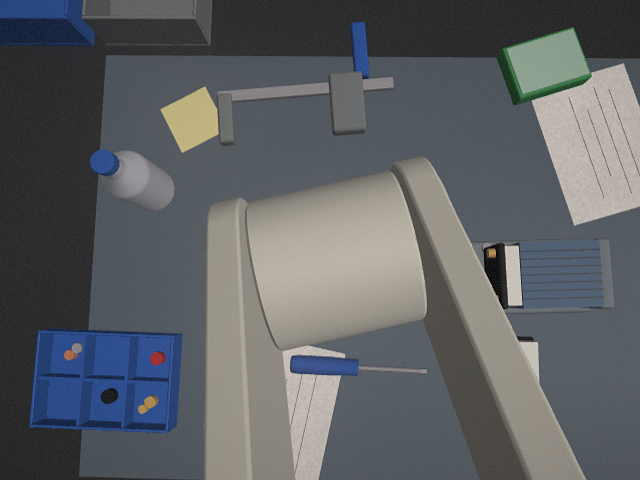

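The pad followed the finger down to z=115 with about 9 N, near (340,215) in the scene view. The top view still shows the white tongue at (513,277). I'll keep pumping.

Emit:
{"op": "step_arm", "data": {"rows": [[0,0,-2.5,0,0,0,0],[0,0,12,0,0,0,0],[0,0,28,0,0,0,0],[0,0,40,0,0,0,0],[0,0,40,0,0,0,0],[0,0,25,0,0,0,0],[0,0,10,0,0,0,0],[0,0,-2.5,0,0,0,0]]}}

```text
clock: 4.3
eef_pos: [552.8, 135.4, 112.4]
tcp_rot: [-1.982, 1.567, -0.416]
contact_force: [-12.1, -7.4, 91.0]
opening: -0.002
```

```bash
python3 - <<'E'
from h import *
p,d=vision.grab_frame("top"); cv2.imwrite("pics/top4.png",cv2.resize(p[210:340,430:630,::-1],None,fx=4,fy=4))
s=r.sense();print(s['eef_pos'],s['contact_force'])
E
```

```text
[552.83530207 135.33488056 113.20103926] [-8.40343788 -1.20085948 38.12653851]
```

View pics/top4.png

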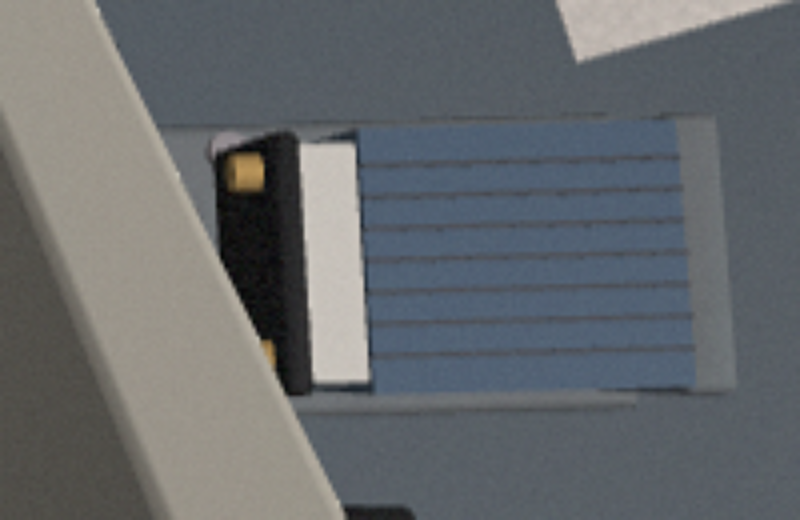

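That stroke hit the stop at about z=113 with a 91 N peak, which is too close to the 120 N limit. From here I'll go slower and bottom out at about 114.8. The tongue (crop x 300–365) has not moved yet.

Emit:
{"op": "step_arm", "data": {"rows": [[0,0,10,0,0,0,0],[0,0,25,0,0,0,0],[0,0,40,0,0,0,0],[0,0,40,0,0,0,0],[0,0,30,0,0,0,0],[0,0,20,0,0,0,0],[0,0,10,0,0,0,0],[0,0,5,0,0,0,0]]}}

```text
clock: 5.35
eef_pos: [553.1, 135.7, 117.4]
tcp_rot: [-1.975, 1.567, -0.409]
contact_force: [-1.0, 0.4, 10.8]
opening: 0.0
```

Emit:
{"op": "step_arm", "data": {"rows": [[0,0,-1,0,0,0,0],[0,0,-2.5,0,0,0,0],[0,0,-3.5,0,0,0,0],[0,0,-3.5,0,0,0,0],[0,0,-3.5,0,0,0,0],[0,0,-3.5,0,0,0,0],[0,0,-3.5,0,0,0,0],[0,0,-3.5,0,0,0,0]]}}

```text
clock: 6.35
eef_pos: [553.3, 135.3, 114.2]
tcp_rot: [-2.115, 1.567, -0.548]
contact_force: [-3.0, -1.1, 17.3]
opening: 0.001
```

```bash
python3 - <<'E'
from h import *
p,d=vision.grab_frame("top"); a=cv2.resize(p[210:340,430:630,::-1],None,fx=4,fy=4)
p,d=vision.grab_frame("scene"); b=cv2.resize(p[120:280,170:390,::-1],None,fx=3.5,fy=3.5)
cv2.imwrite("pics/top5.png",a);cv2.imwrite("pics/scene5.png",b)
s=r.sense();print(s['eef_pos'],s['contact_force'])
E
```

```text
[553.26238234 135.25906885 114.17374082] [-2.52681801 -1.41563254 18.57891097]
```

View pics/top5.png

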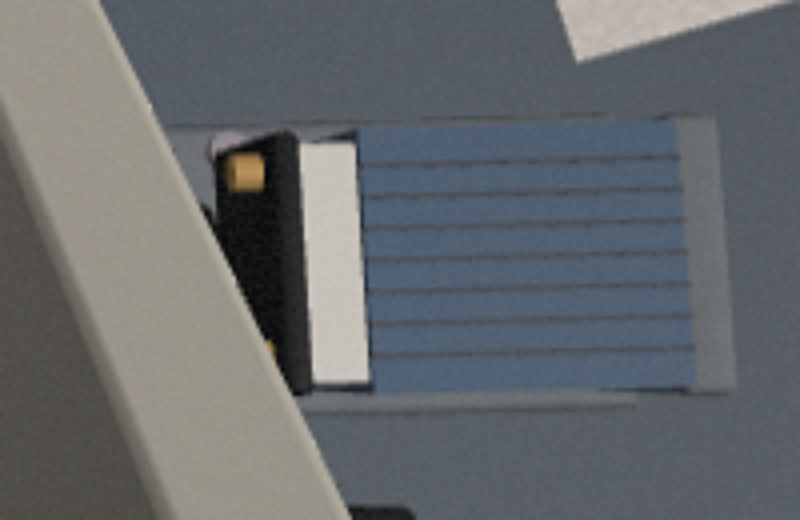

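View pics/scene5.png

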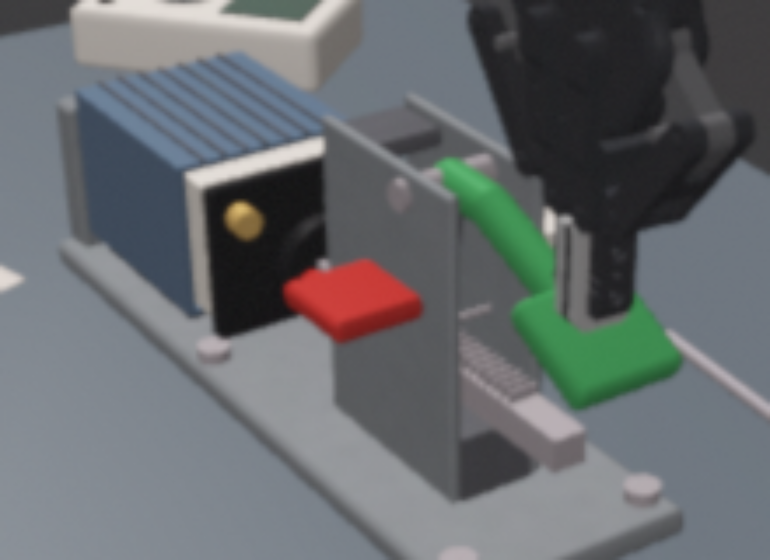

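Jaw disc is now almost against the flange (scene crop around (305,240)). More strokes.

Emit:
{"op": "step_arm", "data": {"rows": [[0,0,10,0,0,0,0],[0,0,25,0,0,0,0],[-2,0,40,0,0,0,0],[-2,0,40,0,0,0,0],[-2,0,30,0,0,0,0],[-2,0,20,0,0,0,0],[-2,0,10,0,0,0,0],[-2,0,4,0,0,0,0]]}}

```text
clock: 7.45
eef_pos: [551.5, 135.6, 117.4]
tcp_rot: [-2.026, 1.567, -0.459]
contact_force: [-1.0, 0.5, 11.8]
opening: -0.002
```

Emit:
{"op": "step_arm", "data": {"rows": [[0,0,-1,0,0,0,0],[0,0,-2.5,0,0,0,0],[0,0,-3.5,0,0,0,0],[0,0,-3.5,0,0,0,0],[0,0,10,0,0,0,0],[0,0,25,0,0,0,0],[0,0,37,0,0,0,0],[0,0,37,0,0,0,0]]}}

```text
clock: 8.45
eef_pos: [551.6, 135.4, 154.9]
tcp_rot: [-1.997, 1.566, -0.43]
contact_force: [0.9, 0.5, 0.2]
opening: -0.0
```

```bash
python3 - <<'E'
from h import *
p,d=vision.grab_frame("top"); a=cv2.resize(p[210:340,430:630,::-1],None,fx=4,fy=4)
p,d=vision.grab_frame("scene"); b=cv2.resize(p[120:280,170:390,::-1],None,fx=3.5,fy=3.5)
cv2.imwrite("pics/top6.png",a);cv2.imwrite("pics/scene6.png",b)
s=r.sense();print(s['eef_pos'],s['contact_force'])
E
```

```text
[550.97039706 135.3349319  153.91736871] [-2.98916369e-01  1.54920440e+00 -4.38915849e-04]
```

View pics/scene6.png

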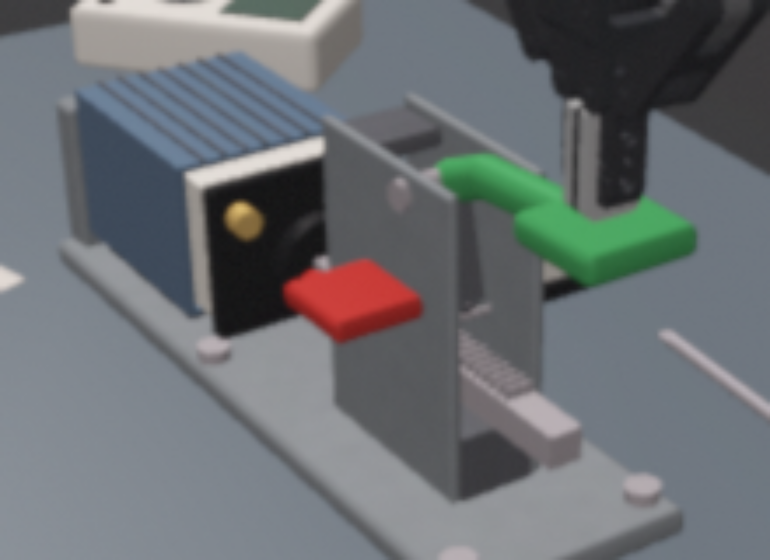

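View pics/top6.png

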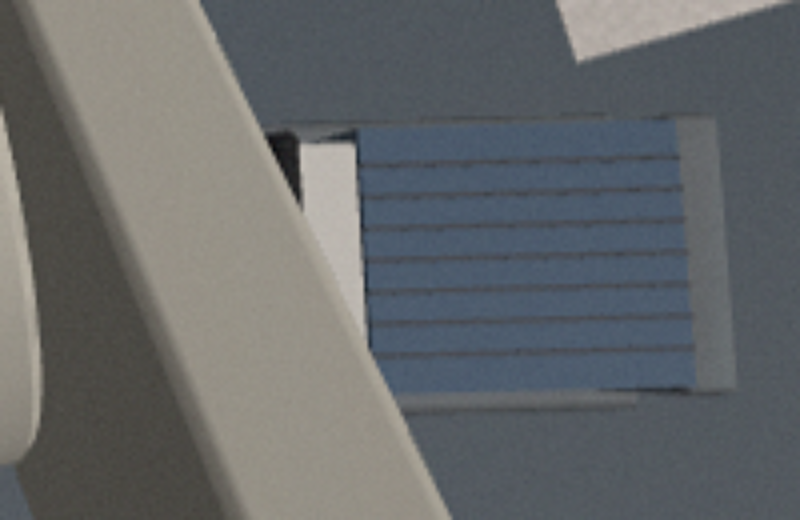

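Emit:
{"op": "step_arm", "data": {"rows": [[0,0,3,0,0,0,0],[0,0,3,0,0,0,0],[0,0,-7,0,0,0,0],[0,0,-16,0,0,0,0],[0,0,-24,0,0,0,0],[0,0,-30,0,0,0,0],[0,0,-36,0,0,0,0],[0,0,-38,0,0,0,0]]}}

```text
clock: 9.55
eef_pos: [551.4, 135.5, 115.8]
tcp_rot: [-2.072, 1.567, -0.505]
contact_force: [-1.0, 0.5, 9.4]
opening: -0.001
```

Emit:
{"op": "step_arm", "data": {"rows": [[0,0,-1,0,0,0,0],[0,0,-2,0,0,0,0],[0,0,-3,0,0,0,0],[0,0,-3.5,0,0,0,0],[0,0,-4,0,0,0,0],[0,0,-4,0,0,0,0],[0,0,-4,0,0,0,0],[0,0,-4,0,0,0,0]]}}

```text
clock: 10.55
eef_pos: [551.7, 135.4, 113.7]
tcp_rot: [-2.063, 1.566, -0.495]
contact_force: [-7.8, -2.1, 29.5]
opening: -0.005
```

```bash
python3 - <<'E'
from h import *
p,d=vision.grab_frame("top"); a=cv2.resize(p[210:340,430:630,::-1],None,fx=4,fy=4)
p,d=vision.grab_frame("scene"); b=cv2.resize(p[120:280,170:390,::-1],None,fx=3.5,fy=3.5)
cv2.imwrite("pics/top7.png",a);cv2.imwrite("pics/scene7.png",b)
s=r.sense();print(s['eef_pos'],s['contact_force'])
E
```

```text
[551.76640792 135.34868527 113.71014929] [-8.15025637 -1.2116097  29.38371345]
```

View pics/scene7.png

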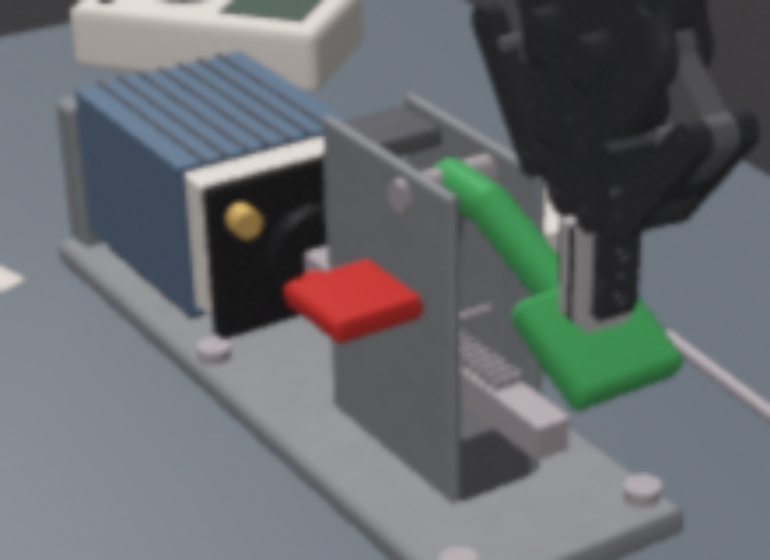

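The bar end moved from (580,450) to (567,435), so the jaw is advancing. The trigger reaches its stop at about z=113.8 on my reading. I'll do more full strokes.

Emit:
{"op": "step_arm", "data": {"rows": [[0,0,12,0,0,0,0],[0,0,28,0,0,0,0],[0,0,43,0,0,0,0],[0,0,43,0,0,0,0],[0,0,32,0,0,0,0],[0,0,22,0,0,0,0],[0,0,11,0,0,0,0],[0,0,4,0,0,0,0]]}}

```text
clock: 11.65
eef_pos: [552.1, 135.7, 116.9]
tcp_rot: [-1.984, 1.566, -0.416]
contact_force: [0.2, 0.3, 13.5]
opening: -0.001
```

Emit:
{"op": "step_arm", "data": {"rows": [[0,0,-1,0,0,0,0],[0,0,-2,0,0,0,0],[0,0,-3,0,0,0,0],[0,0,-3.8,0,0,0,0],[0,0,-3.8,0,0,0,0],[0,0,10,0,0,0,0],[0,0,25,0,0,0,0],[0,0,39,0,0,0,0]]}}

```text
clock: 12.65
eef_pos: [551.4, 135.2, 155.8]
tcp_rot: [-2.414, 1.567, -0.846]
contact_force: [-0.7, -0.2, 0.5]
opening: -0.004
```

Emit:
{"op": "step_arm", "data": {"rows": [[0,0,3,0,0,0,0],[0,0,3,0,0,0,0],[0,0,-8,0,0,0,0],[0,0,-17,0,0,0,0],[0,0,-25,0,0,0,0],[0,0,-31,0,0,0,0],[0,0,-35,0,0,0,0],[0,0,-37,0,0,0,0]]}}

```text
clock: 13.65
eef_pos: [551.5, 135.7, 118.7]
tcp_rot: [-2.294, 1.567, -0.726]
contact_force: [-3.1, 2.4, 13.7]
opening: 0.002
```

Emit:
{"op": "step_arm", "data": {"rows": [[0,0,-1.5,0,0,0,0],[0,0,-3,0,0,0,0],[0,0,-4,0,0,0,0],[0,0,-5,0,0,0,0],[0,0,-5,0,0,0,0],[0,0,-5,0,0,0,0],[0,0,-5,0,0,0,0],[0,0,-5,0,0,0,0]]}}

```text
clock: 14.65
eef_pos: [551.6, 135.2, 114.2]
tcp_rot: [-2.412, 1.566, -0.844]
contact_force: [-4.1, -1.8, 16.5]
opening: -0.002
```

```bash
python3 - <<'E'
from h import *
p,d=vision.grab_frame("top"); a=cv2.resize(p[210:340,430:630,::-1],None,fx=4,fy=4)
p,d=vision.grab_frame("scene"); b=cv2.resize(p[120:280,170:390,::-1],None,fx=3.5,fy=3.5)
cv2.imwrite("pics/top8.png",a);cv2.imwrite("pics/scene8.png",b)
s=r.sense();print(s['eef_pos'],s['contact_force'])
E
```

```text
[551.59287394 135.20970353 114.21075325] [-3.53678236 -2.19408542 16.80339603]
```

View pics/scene8.png

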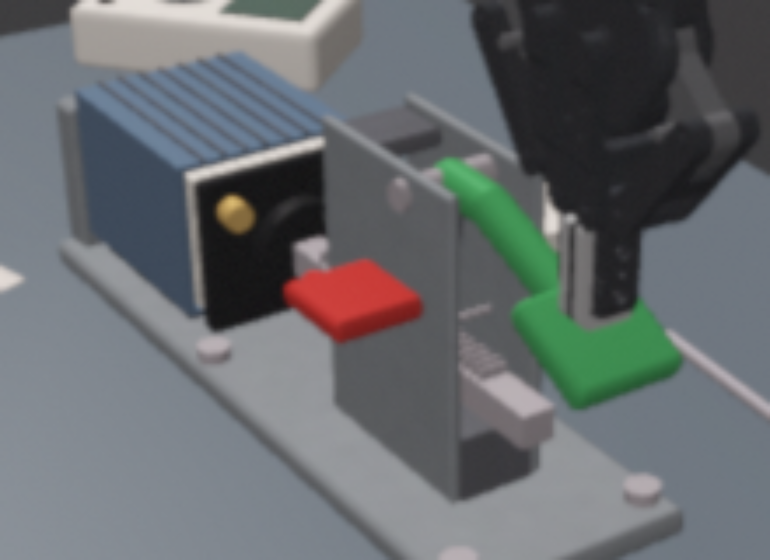

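View pics/top8.png

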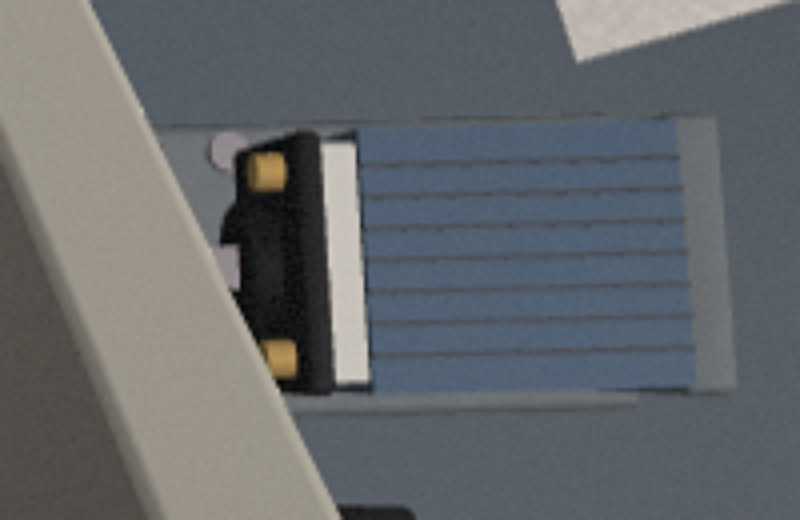

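The cap is going in: the tongue strip in the top crop has shrunk from about 60 px to 37 px, so about 12 mm remains.

Emit:
{"op": "step_arm", "data": {"rows": [[0,0,12,0,0,0,0],[0,0,28,0,0,0,0],[0,0,43,0,0,0,0],[0,0,43,0,0,0,0],[0,0,32,0,0,0,0],[0,0,22,0,0,0,0],[0,0,11,0,0,0,0],[0,0,4,0,0,0,0]]}}

```text
clock: 15.75
eef_pos: [551.9, 135.6, 117.6]
tcp_rot: [-2.328, 1.566, -0.759]
contact_force: [-1.3, 0.9, 16.5]
opening: -0.001
```

Emit:
{"op": "step_arm", "data": {"rows": [[0,0,-1,0,0,0,0],[0,0,-2,0,0,0,0],[0,0,-3,0,0,0,0],[0,0,-4,0,0,0,0],[0,0,-4,0,0,0,0],[0,0,10,0,0,0,0],[0,0,25,0,0,0,0],[0,0,39,0,0,0,0]]}}

```text
clock: 16.75
eef_pos: [551.2, 135.1, 156.6]
tcp_rot: [-2.786, 1.567, -1.217]
contact_force: [0.6, 0.7, -0.2]
opening: 0.001
```

Emit:
{"op": "step_arm", "data": {"rows": [[0,0,3,0,0,0,0],[0,0,3,0,0,0,0],[0,0,-8,0,0,0,0],[0,0,-17,0,0,0,0],[0,0,-25,0,0,0,0],[0,0,-31,0,0,0,0],[0,0,-35,0,0,0,0],[0,0,-37,0,0,0,0]]}}

```text
clock: 17.75
eef_pos: [551.3, 135.7, 119.5]
tcp_rot: [-2.717, 1.567, -1.149]
contact_force: [-2.5, 3.3, 12.5]
opening: -0.001
```

Emit:
{"op": "step_arm", "data": {"rows": [[0,0,-1.5,0,0,0,0],[0,0,-3,0,0,0,0],[0,0,-4,0,0,0,0],[0,0,-5,0,0,0,0],[0,0,-5.7,0,0,0,0],[0,0,-5.7,0,0,0,0],[0,0,-5.7,0,0,0,0],[0,0,-5.7,0,0,0,0]]}}

```text
clock: 18.75
eef_pos: [551.4, 135.2, 114.3]
tcp_rot: [-2.791, 1.566, -1.222]
contact_force: [-2.7, -2.0, 15.5]
opening: -0.001
```

```bash
python3 - <<'E'
from h import *
p,d=vision.grab_frame("top"); a=cv2.resize(p[210:340,430:630,::-1],None,fx=4,fy=4)
p,d=vision.grab_frame("scene"); b=cv2.resize(p[120:280,170:390,::-1],None,fx=3.5,fy=3.5)
cv2.imwrite("pics/top9.png",a);cv2.imwrite("pics/scene9.png",b)
s=r.sense();print(s['eef_pos'],s['contact_force'])
E
```

```text
[551.39614014 135.23722055 114.24910427] [-3.64755149 -2.74348645 15.33176747]
```

View pics/scene9.png

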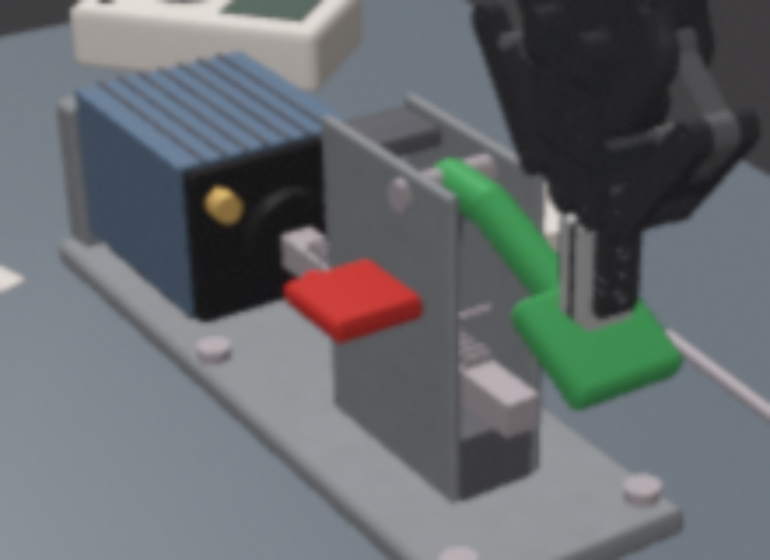

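View pics/top9.png

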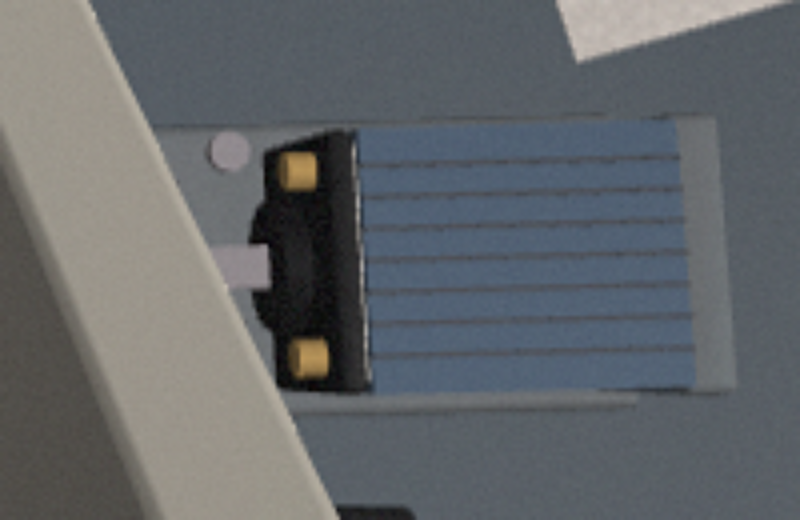

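Only about 1–2 mm of tongue is left, at top crop x≈360. Two more strokes.

Emit:
{"op": "step_arm", "data": {"rows": [[0,0,12,0,0,0,0],[0,0,28,0,0,0,0],[0,0,43,0,0,0,0],[0,0,43,0,0,0,0],[0,0,32,0,0,0,0],[0,0,22,0,0,0,0],[0,0,11,0,0,0,0],[0,0,5,0,0,0,0]]}}

```text
clock: 19.85
eef_pos: [551.6, 135.7, 118.6]
tcp_rot: [-2.708, 1.567, -1.139]
contact_force: [-2.4, 1.6, 16.6]
opening: 0.001
```

Emit:
{"op": "step_arm", "data": {"rows": [[0,0,-1,0,0,0,0],[0,0,-2,0,0,0,0],[0,0,-3,0,0,0,0],[0,0,-4,0,0,0,0],[0,0,-4,0,0,0,0],[0,0,10,0,0,0,0],[0,0,25,0,0,0,0],[0,0,38,0,0,0,0]]}}

```text
clock: 20.85
eef_pos: [551.0, 135.3, 156.3]
tcp_rot: [3.124, 1.566, -1.59]
contact_force: [-0.6, 0.7, -0.5]
opening: -0.005
```

Emit:
{"op": "step_arm", "data": {"rows": [[0,0,3,0,0,0,0],[0,0,3,0,0,0,0],[0,0,-8,0,0,0,0],[0,0,-17,0,0,0,0],[0,0,-25,0,0,0,0],[0,0,-31,0,0,0,0],[0,0,-34,0,0,0,0],[0,0,-36,0,0,0,0]]}}

```text
clock: 21.85
eef_pos: [551.1, 135.9, 120.2]
tcp_rot: [3.138, 1.567, -1.576]
contact_force: [-2.5, 3.4, 11.4]
opening: -0.0
```

Emit:
{"op": "step_arm", "data": {"rows": [[0,0,-1.5,0,0,0,0],[0,0,-3,0,0,0,0],[0,0,-4,0,0,0,0],[0,0,-5,0,0,0,0],[0,0,-6,0,0,0,0],[0,0,-6.3,0,0,0,0],[0,0,-6.3,0,0,0,0],[0,0,-6.3,0,0,0,0]]}}

```text
clock: 22.85
eef_pos: [551.2, 135.4, 114.5]
tcp_rot: [-3.114, 1.566, -1.544]
contact_force: [-3.5, -2.1, 16.4]
opening: 0.007
```

```bash
python3 - <<'E'
from h import *
p,d=vision.grab_frame("top"); a=cv2.resize(p[210:340,430:630,::-1],None,fx=4,fy=4)
p,d=vision.grab_frame("scene"); b=cv2.resize(p[120:280,170:390,::-1],None,fx=3.5,fy=3.5)
cv2.imwrite("pics/top10.png",a);cv2.imwrite("pics/scene10.png",b)
s=r.sense();print(s['eef_pos'],s['contact_force'])
E
```

```text
[551.16724227 135.41783516 114.45996265] [-2.83660375 -1.62543738 17.087233  ]
```

View pics/scene10.png

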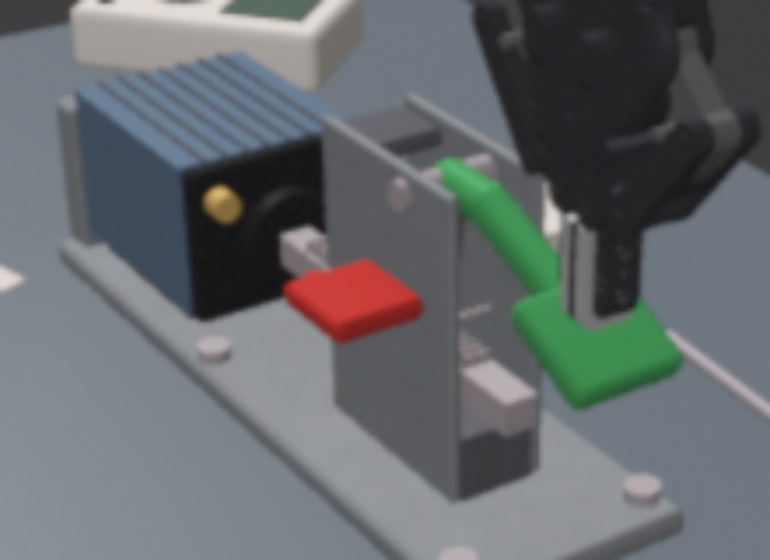

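View pics/top10.png

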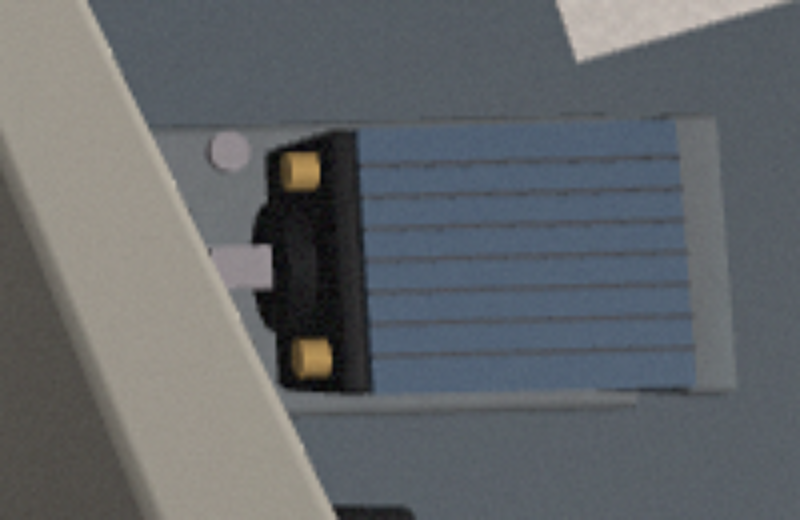

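The cap is home: the flange is flush with the case at top crop x≈358, with no white left. Next I'll lift and move over the red lever.

Emit:
{"op": "step_arm", "data": {"rows": [[0,0,20,0,0,0,0],[0,0,45,0,0,0,0],[0,0,65,0,0,0,0],[20,-20,65,0,0,0,0],[40,-42,65,0,0,0,0],[60,-62,60,0,0,0,0],[60,-62,35,0,0,0,0],[60,-62,15,0,0,0,0]]}}

```text
clock: 23.95
eef_pos: [611.0, 72.5, 127.4]
tcp_rot: [2.819, 1.566, -1.895]
contact_force: [-0.6, -0.1, -0.2]
opening: -0.0
```

```bash
python3 - <<'E'
from h import *
p,d=vision.grab_frame("scene"); b=cv2.resize(p[120:280,170:390,::-1],None,fx=3.5,fy=3.5)
cv2.imwrite("pics/scene11.png",b)
s=r.sense();print(s['eef_pos'],s['contact_force'])
E
```

```text
[609.37600199  72.45060162 124.80461381] [-1.11625585 -0.76167183 -2.29847631]
```

View pics/scene11.png

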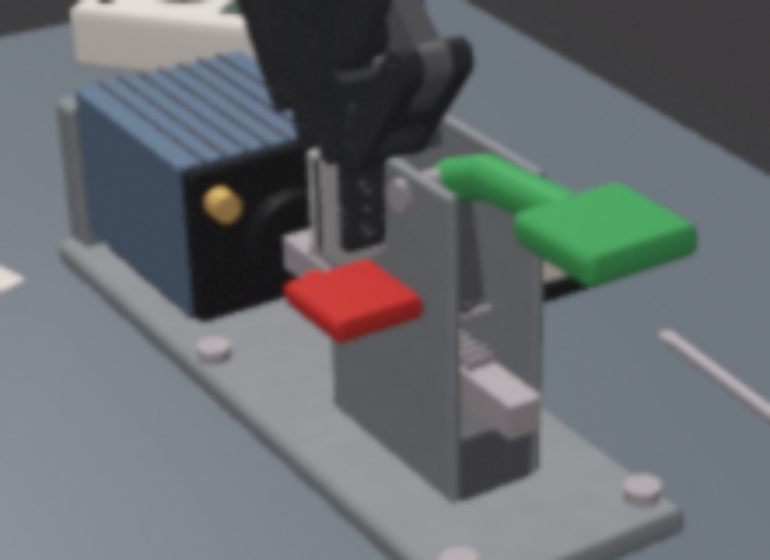

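The tip is over the red pad and the trigger is fully up. Pressing the lever now.

Emit:
{"op": "step_arm", "data": {"rows": [[1,0,-6,0,0,0,0],[1,0,-12,0,0,0,0],[1,1,-17,0,0,0,0],[1,2,-21,0,0,0,0],[1,3,-25,0,0,0,0],[1,4,-27,0,0,0,0],[1,5,-28,0,0,0,0],[1,5,-28,0,0,0,0]]}}

```text
clock: 25.0
eef_pos: [610.7, 78.2, 97.4]
tcp_rot: [2.378, 1.564, -2.336]
contact_force: [-2.2, 4.6, 4.9]
opening: 0.001
```

```bash
python3 - <<'E'
from h import *
p,d=vision.grab_frame("scene"); b=cv2.resize(p[120:280,170:390,::-1],None,fx=3.5,fy=3.5)
cv2.imwrite("pics/scene12.png",b)
s=r.sense();print(s['eef_pos'],s['contact_force'])
E
```

```text
[610.63176438  78.14117959  97.39984661] [-2.69342762  5.62346294  5.22533747]
```

View pics/scene12.png

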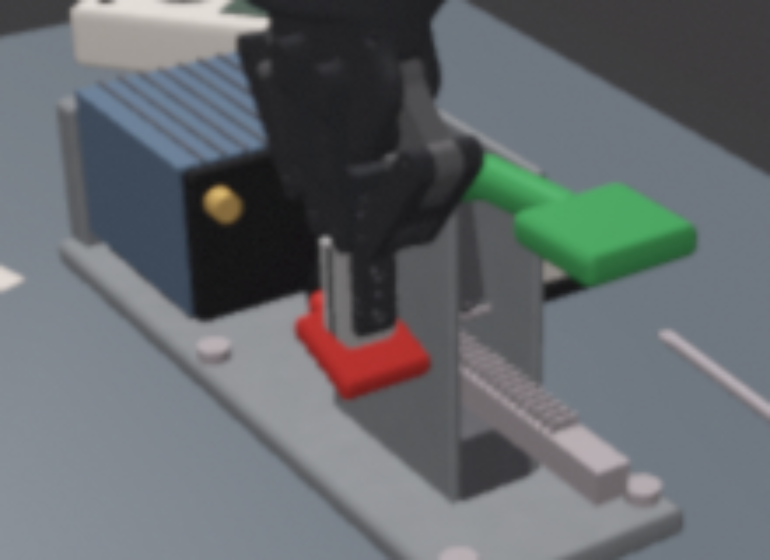

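The lever is down and the bar has slid back, with its end now at (605,470). I'll hold for another second, then let go slowly.

Emit:
{"op": "step_arm", "data": {"rows": [[0,0,-0.5,0,0,0,0],[0,0,-1,0,0,0,0],[0,0,-1,0,0,0,0],[0,0,-1,0,0,0,0],[0,0,-1,0,0,0,0],[0,0,-1,0,0,0,0],[0,0,-1,0,0,0,0],[0,0,-1,0,0,0,0]]}}

```text
clock: 26.05
eef_pos: [610.7, 78.4, 96.6]
tcp_rot: [2.308, 1.565, -2.407]
contact_force: [-2.4, 4.5, 5.6]
opening: -0.0
```

Emit:
{"op": "step_arm", "data": {"rows": [[0,0,-1,0,0,0,0],[0,0,-1,0,0,0,0],[0,0,-1,0,0,0,0],[0,0,8,0,0,0,0],[0,0,18,0,0,0,0],[0,0,35,0,0,0,0],[0,0,60,0,0,0,0],[0,0,90,0,0,0,0]]}}

```text
clock: 27.05
eef_pos: [610.4, 78.2, 187.9]
tcp_rot: [2.302, 1.564, -2.412]
contact_force: [0.4, -0.4, 0.4]
opening: 0.004
```

Emit:
{"op": "step_arm", "data": {"rows": [[-10,40,20,0,0,0,0],[-20,80,40,0,0,0,0],[-30,120,40,0,0,0,0],[-40,160,40,0,0,0,0],[-50,200,40,0,0,0,0],[-60,240,40,0,0,0,0],[-70,270,40,0,0,0,0],[-70,270,40,0,0,0,0]]}}

```text
clock: 28.05
eef_pos: [539.8, 350.0, 228.8]
tcp_rot: [2.29, 1.565, -2.422]
contact_force: [-0.7, -1.3, -0.2]
opening: -0.001
```

```bash
python3 - <<'E'
from h import *
p,d=vision.grab_frame("top");W=cloud("top",p,d); a=cv2.resize(p[200:340,310:630,::-1],None,fx=2.4,fy=2.4)
print(W[279,339],W[233,393])
p,d=vision.grab_frame("scene"); b=cv2.resize(p[120:280,170:390,::-1],None,fx=3.5,fy=3.5)
cv2.imwrite("pics/top13.png",a);cv2.imwrite("pics/scene13.png",b)
s=r.sense();print(s['eef_pos'],s['contact_force'],s['clock'])
E
```

```text
[550.51221615 136.62321386 150.84609689] [610.01246623  70.82823425 111.58732582]
[540.46510674 347.96830417 228.47328608] [ 0.13100678 -0.0393392  -0.84289684] 28.15
```

View pics/scene13.png

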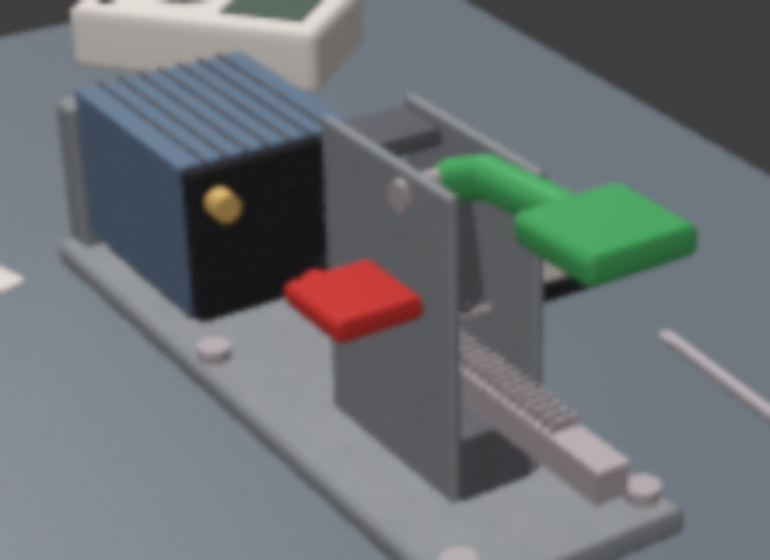

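View pics/top13.png

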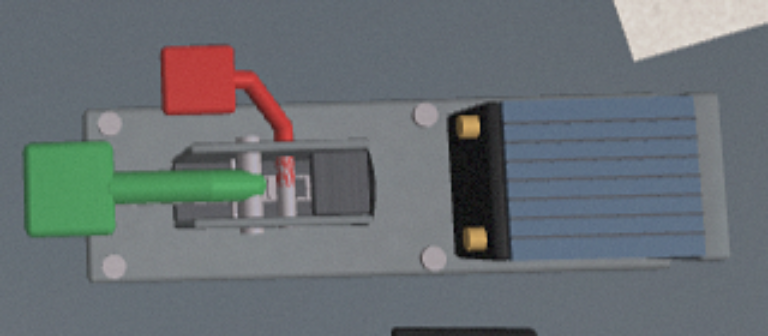

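```bash
python3 - <<'E'
from rig import order
print(order.sign_off())
E
```

```text
the job is handed in; nothing more can be done
None
```

I pressed the cap home with nine strokes of the green trigger. I then held the red lever down for over a second, let it go and moved the arm clear. The job was handed in at about 28 s, and no verdict was reported.

**What the last pictures show**
- **Cap:** the flange sits flush against the case and no white tongue shows.
- **Jaw:** the bar slid back and did not move again during the extra second I held the lever, so I take it to be at its rear end. I did not measure its travel directly.
- **Levers:** both are up again. The trigger pad measures 150.8 mm and the release pad 111.6 mm.
- **Robot:** it stands well clear, with wrist force close to zero.

**What went wrong or disagreed**
- **Force spike:** the second stroke hit the trigger's stop too fast and read 91 N at the wrist, under the 120 N limit. I slowed the later strokes and kept the readings at 30 N or less.
- **Stop height:** the trigger's stop read about 113.5 mm instead of the stated 111 mm.
- **Jaw travel per stroke:** it moved clearly less than the nominal 10 mm, which fits the ratchet slipping back. That is why it took nine strokes.

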